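# Unstack the samples and set up the bench stations

## Task

Take this stack of lab things apart from the top and put each on its own station: the small jar in the middle of the stirrer's white plate (on the printed ring), the round dish in the middle of the balance's steel pan, the blue slide box flat inside the low dark steel tray, and the metal tube block fully down in the well of the heater. Keep everything upright and set it down rather than dropping it, and leave the green wash bottle and the orange tube rack undisturbed.

Things in the scene. Friction and masses are not known exactly. Their poses are not given: they have to be found in the camera images.
- block: Bottom of the stack: bare aluminium tube block with ten dark tube holes in its top, 58 (its x) x 96 (its y) x 36 mm high, about 0.4 kg, standing loose on the bench (z = 0). Origin: centre of its underside; z up.
- slide_box: Second from the bottom, on the block: closed flat slide box, blue with a grey lid that does not come off, 56 (its x) x 72 (its y) x 28 mm high, about 0.11 kg. Origin: centre of its underside; z up. Its long side lies roughly along the block's long side.
- dish: Third, on the slide box: closed round culture dish, clear with cream-coloured filling and a white band, 55 mm across, 17 mm high, about 35 g, lid does not come off. Origin: centre of its underside; z up.
- jar: Top of the stack, on the dish: small amber jar with white cap, body 36 mm across, cap 38 mm across (from 34 mm up), 48 mm high in all, about 70 g. Origin: centre of its underside; z up.
- heater: Station for the block: fixed grey dry-block heater, 125 (x) x 136 (y) x 52 mm high, with a dark rectangular well in its top, 70 mm (its x) x 110 mm (its y) and 12 mm deep (well floor 40 mm above the bench); the block's long side goes along the well's, either way round, with 6 to 7 mm of play each side. Origin: on the bench, below the middle of the well; z up. The housing reaches from -78 to +46 mm along its x, with display and buttons at the -x side.
- balance: Station for the dish: fixed white balance, 140 x 112 x 30 mm high, dark display at its -x side, with a round flat steel pan 80 mm across whose top is 38 mm above the bench. Origin: on the bench, below the middle of the pan; z up. The housing reaches from -94 to +46 mm along its x.
- stirrer: Station for the jar: fixed grey magnetic stirrer, 130 x 112 mm, with a flat white square plate 98 x 104 mm whose top is 42 mm above the bench, a thin grey ring of 57 mm diameter printed round its middle, a black knob at its -x side. Origin: on the bench, below the middle of plate and ring; z up. The housing reaches from -77 to +53 mm along its x.
- tray: Station for the slide box: fixed low open dark steel tray, outside 78 (its x) x 94 (its y) x 12 mm high, walls 4 mm, inner floor 70 x 86 mm at 4 mm above the bench; the box's long side goes along the tray's, either way round, with 7 mm of play each side. Origin: on the bench, below the middle of the tray; z up.
- wash_bottle: Bystander: green wash bottle with white spout, 66 mm across, 185 mm high, loose. Origin: centre of its underside.
- tube_rack: Bystander: low orange rack with small tubes, 50 (x) x 104 (y) mm, 44 mm high with the tubes, loose. Origin: centre of its underside.
Things that resemble listed ones, but are neither listed nor needed, are in the scene too. Leave any yellow look-alike of the jar alone.

How it is judged:
At the end, for the whole second after the job is handed in: Jar stands on the stirrer plate within 15 mm of its middle, dish lies on the balance pan within 12 mm of its middle, slide box lies on the tray's floor and block on the heater's well floor (each within 12 mm of the middle and 3 mm in height), all upright within 0.06 rad, released and at rest (horizontal distance between jar and stirrer below 0.015 m and z of jar in the frame of stirrer between 0.039 and 0.045 m and angle between each of jar, dish, slide_box, block's own z axis and vertical below 0.06 rad and linear speed of each of jar, dish, slide_box, block below 0.02 m/s and angular speed of each of jar, dish, slide_box, block below 0.2 rad/s and horizontal distance between dish and balance below 0.012 m and z of dish in the frame of balance between 0.035 and 0.041 m and horizontal distance between slide_box and tray below 0.012 m and z of slide_box in the frame of tray between 0.001 and 0.007 m and horizontal distance between block and heater below 0.012 m and z of block in the frame of heater between 0.037 and 0.043 m); the robot touches nothing.
It fails at once if a thing of the stack is tipped by more than about 30 degrees (angle between any of block, slide_box, dish, jar's own z axis and vertical above 0.52 rad).
It fails at once if a thing of the stack is dropped (falls free by more than about 25 mm) ((linear speed of block above 0.7 m/s and contact force between the fingers and block below 0.05 N) or (linear speed of slide_box above 0.7 m/s and contact force between the fingers and slide_box below 0.05 N) or (linear speed of dish above 0.7 m/s and contact force between the fingers and dish below 0.05 N) or (linear speed of jar above 0.7 m/s and contact force between the fingers and jar below 0.05 N)).
It fails at once if the wash bottle or the tube rack is moved by more than 30 mm or tipped (distance of any of wash_bottle, tube_rack from where it was at the start of the episode above 0.03 m or angle between any of wash_bottle, tube_rack's own z axis and vertical above 0.3 rad).
It also fails if it takes over 112 s, if anything falls off the work surface, if the arm or the gripper's body presses on something with over 40 N, if the wrist force passes 120 N, or if a joint passes its speed limit or range.

## Robot

A 6-joint arm with a two-finger parallel gripper is mounted at the origin on the work surface. World frame = base frame: x ahead of the robot, y to its left, z up, the work surface at z = 0. Lengths are in m, angles in rad, forces in N, time in s.
With the tool pointing down it reaches from about 0.25 to 0.725 m from the base axis. Payload 4 kg.
Tool frame: the origin (TCP) lies midway between the tips of the shut fingers; the grasp point (between the pads) lies 19 mm behind it (bot.grip_point_offset is the distance from the TCP to the grasp point, in m); z points along the fingers, y is the line along which they close (so a half turn about z gives the same grasp; the last joint's range is limited). The gripper opens to 85 mm and grips with 20 to 120 N. Pads are 22 mm wide; open, the fingers measure 114 mm over their backs; the gripper's body (76 mm by 85 mm) begins 54 mm behind the grasp point. The pads swing forward as they close: fully open they stand 13 mm farther back than shut.
Start: joints at [-1.129, 0.241, 0.005, 1.335, 0, 1.571], TCP at [0.214, -0.452, 0.231] pointing down, gripper open.
Joint ranges: [-2.72, 2.72], [-1.05, 1.87], [-1.09, 1.28], [-1.99, 2.15], [-1.42, 1.44], [-3.14, 3.14]. Speed limits (rad/s): [2.79, 2.79, 3.14, 3.14, 3.14, 3.14].

## Interface

Orientations are given as a unit quaternion [x, y, z, w].
In Python, from workcell import bot gives the robot as it stands.
- The arm moves only by the tool step_arm, never from a script. Its argument "targets" is text: rows parted by semicolons, each of 7 numbers parted by spaces: the opening, from -1 (shut) to 1 (fully open), so that 0 is half open, then the shift along the world's x, y, z normalised to -1 to 1, where 1 is 0.5 m, then the turn, a rotation vector about the world's x, y, z normalised to -1 to 1, where 1 is pi/4 rad. In form: gripper x y z wx wy wz; .... A call has 1 to 10 rows; each row is the pose to reach, as a shift and turn from the pose commanded when the call began; what a row does not reach only later rows make up. A row lasts 1/12 s, in which the tool goes at most 41.7 mm and 7.16 degrees, less where a joint would pass 70% of its speed; a pose out of reach is approached as far as the arm can. A call with a number of a shift or a turn outside -1 to 1 is refused whole. A call with a gripper value outside its range is refused whole. The fingers move at their own pace and stop on an object; the grip force is fixed at half the most. Time passes only in rows, so rows that repeat a pose let the fingers close. It gives the time, the measured TCP pose, the force, the opening and the grip force at its end, in the units of the state.
- bot.get_obs(): the state, without advancing time (a new reading comes with each control period).
- bot.camera(name): name is "scene" or "top" or "wrist"; returns the picture (400x640x3 uint8, red, green, blue); there is no depth.
- bot.camera_info(name): a dict with "vertical_fov" (degrees; the focal length in pixels is half the picture's height over the tangent of half this angle, whatever the lens; pixels are square), "cx", "cy" (the principal point, pixels), "D" ([k1, k2, p1, p2, k3] as OpenCV has them; the pictures are not rectified), "pose" (4x4, takes a point from camera to world coordinates). Camera axes: x right, y up, looking along -z (the intrinsics and any distortion apply to the point x, -y, -z); pixel columns grow to the right and rows downward; lengths in m; the calibration is good to about 2 mm. A picture is of the moment at which its call begins: read the wrist's pose just before it. camera_info takes no time and is no camera call; for the wrist camera it gives the pose at the moment of the call.
- bot.job_done(): hands the job in; it is judged then, once.
The state is a dict: "clock": time; "joint_pos": joint angles; "joint_vel": joint speeds; "tau": joint torques, N m; "eef_pos": TCP position; "tool_rot": TCP orientation; "ft_force": force on the tool from outside, world axes, zero at the start; "ft_torque": the same for the moment, N m; "grip_width": finger opening in m; "grasp_force": force on a finger pad.
Only numpy, scipy, OpenCV 4.12 (cv2) and the standard library are available. Lean on these libraries where they do the work, as an engineer would, in place of code of your own. Each camera call takes 0.05 s, during which the arm holds its last target. There are 200 camera calls.

## Working session

There is one attempt and no reset: what is moved stays moved. The work goes in short steps, Python scripts to look and compute and a tool call to move; the robot and the scene stay as the last step left them, time stands still between calls to the robot, and variables do not carry over. Pictures are saved under pics/ and viewed, at most 14 in all, crops included, and the job is handed in when it is done.

Besides the shell and the picture viewer there is one more tool, called as name(argument=value, ...) on one line, values as JSON. step_arm: Moves the arm, as the interface text tells. Scaled input: -1 to 1 covers 0.5 m each way for a shift and pi/4 rad each way for a turn. Its arguments: {"type":"object","properties":{"targets":{"type":"string"}},"required":["targets"]}

```bash
mkdir -p pics; ls; python3 - <<'E'
from workcell import bot
import cv2
for n in("scene","top"):
    im=bot.camera(n); cv2.imwrite(f"pics/{n}0.png",im[:,:,::-1]); i=bot.camera_info(n); print(n,i)
print(bot.get_obs())
E
```

```text
pics
scene {'vertical_fov': 47.395198498275015, 'cx': 320.91075272831216, 'cy': 202.44142312750105, 'D': array([0.02387299, 0.        , 0.        , 0.        , 0.        ]), 'pose': array([[ 0.03498361, -0.79440072,  0.60638572,  1.21957683],
       [ 0.99934755,  0.03325799, -0.01408445, -0.08015981],
       [-0.00897848,  0.60648281,  0.7950459 ,  1.00498988],
       [ 0.        ,  0.        ,  0.        ,  1.        ]])}
top {'vertical_fov': 54.4857094671023, 'cx': 314.469273971607, 'cy': 198.30958131153628, 'D': array([0.00433284, 0.        , 0.        , 0.        , 0.        ]), 'pose': array([[-0.01662248,  0.98052465, -0.19569136,  0.31836656],
       [-0.99968968, -0.01266643,  0.02144998, -0.06496215],
       [ 0.01855352,  0.19598719,  0.98043092,  1.06070169],
       [ 0.        ,  0.        ,  0.        ,  1.        ]])}
{'clock': 0.1, 'joint_pos': array([-1.12899452e+00,  2.41361393e-01,  3.86496601e-03,  1.33521978e+00,
        2.09752868e-05,  1.57078598e+00]), 'joint_vel': array([ 0.00083134, -0.00141994,  0.0030352 , -0.00017685,  0.00023142,
        0.00029993]), 'tau': array([-4.12658555e-04, -3.73137510e+01,  2.53009915e+01,  1.08380968e-02,
        7.77131550e-05,  1.05745539e-05]), 'eef_pos': array([ 0.21354607, -0.45147243,  0.23049243]), 'tool_rot': array([ 9.75698869e-01,  2.19113657e-01, -2.00093618e-04, -9.38913041e-04]), 'ft_force': array([ 0.22631026, -0.64454356, -0.60702441]), 'ft_torque': array([-0.0173285 ,  0.00335602, -0.01315836]), 'grasp_force': 0.0, 'grip_width': 0.08529176459030881}
```

View pics/scene0.png

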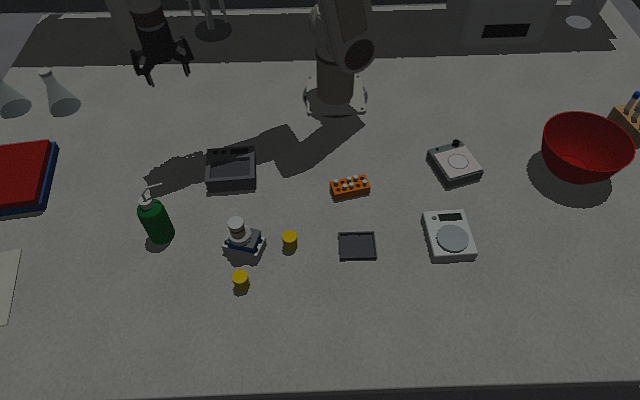

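View pics/top0.png

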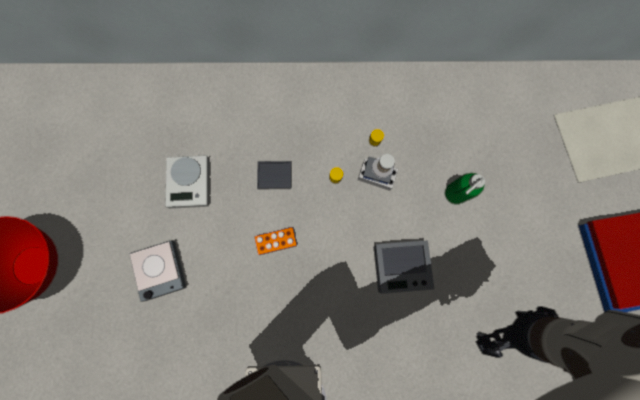

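```bash
cat > h.py <<'E'
import numpy as np, cv2
from workcell import bot
def ray(i,uv):
    f=200/np.tan(np.radians(i['vertical_fov'])/2); K=np.array([[f,0,i['cx']],[0,f,i['cy']],[0,0,1]])
    p=cv2.undistortPoints(np.array(uv,float).reshape(-1,1,2),K,i['D']).reshape(-1,2)
    d=np.c_[p[:,0],-p[:,1],-np.ones(len(p))]@i['pose'][:3,:3].T
    return i['pose'][:3,3],d
def onz(i,uv,z):
    o,d=ray(i,uv); return (o+d*((z-o[2])/d[:,2])[:,None])[:,:2]
def proj(i,P):
    f=200/np.tan(np.radians(i['vertical_fov'])/2); K=np.array([[f,0,i['cx']],[0,f,i['cy']],[0,0,1]])
    c=(np.atleast_2d(P)-i['pose'][:3,3])@i['pose'][:3,:3]; c[:,1:]*=-1
    return cv2.projectPoints(c,np.zeros(3),np.zeros(3),K,i['D'])[0].reshape(-1,2)
def tri(i1,a,i2,b):
    o,d=ray(i1,a); q,e=ray(i2,b); d=d[0];e=e[0]
    s=np.linalg.lstsq(np.c_[d,-e],q-o,rcond=None)[0]
    return (o+s[0]*d+q+s[1]*e)/2, np.linalg.norm(o+s[0]*d-q-s[1]*e)
E
python3 - <<'E'
from h import *
im=cv2.imread('pics/top0.png'); i=bot.camera_info('top'); s=cv2.imread('pics/scene0.png'); j=bot.camera_info('scene')
c=lambda m,u,v:cv2.resize(m[v-50:v+50,u-44:u+44],None,fx=3,fy=3,interpolation=cv2.INTER_CUBIC)
cv2.imwrite('pics/m.png',np.vstack([np.hstack([c(im,380,168),c(im,404,265),c(im,274,175)]),np.hstack([c(im,158,270),c(im,187,180),c(s,243,240)])]))
for n,uv,z in [('heaterwell',(404,261),.052),('tray',(274,175),.012),('ring',(153.5,266),.042),('pan',(186,171),.038),('jartop',(386,163),.129),('bottle',(462,188),.1),('rack',(275,240),.04),('y1',(376,136),.048),('y2',(336,174),.048)]:
    print(n,onz(i,uv,z).round(3))
E
```

```text
heaterwell [[ 0.352 -0.315]]
tray [[0.595 0.024]]
ring [[0.35  0.328]]
pan [[0.602 0.259]]
jartop [[ 0.592 -0.266]]
bottle [[ 0.532 -0.463]]
rack [[0.412 0.018]]
y1 [[ 0.693 -0.26 ]]
y2 [[ 0.587 -0.146]]
```

View pics/m.png

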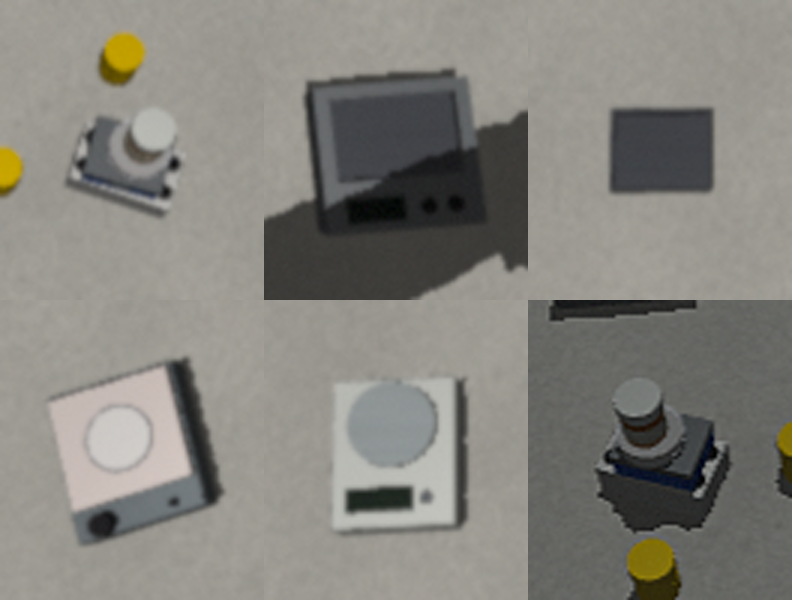

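The montage shows the stack at top-view px ≈(385,165) with two yellow jars beside it, the heater well near (404,261), the tray near (274,175), the stirrer ring near (153,266) and the pan near (186,171). Next I compute poses from the corner pixels.

```bash
python3 - <<'E'
from h import *
i=bot.camera_info('top'); j=bot.camera_info('scene')
def quad(n,off,pts,z):
    p=onz(i,np.array(off)+np.array(pts)/3,z); print(n,p.mean(0).round(4),'sides',np.linalg.norm(p-np.roll(p,-1,0),axis=1).round(3)); e=(p[1]-p[0])+(p[2]-p[3]); print('  yaw of top edge dir (deg from -y)',np.degrees(np.arctan2(e[0],-e[1])).round(1))
quad('well',(360,215),[(67,97),(193,92),(201,176),(75,182)],.052)
quad('tray',(230,125),[(82,108),(185,108),(185,191),(83,191)],.012)
quad('plate',(114,220),[(50,100),(172,65),(192,170),(70,215)],.042)
a=lambda p,off:np.array(off)+np.array(p)/3
print('ring',onz(i,a((118,138),(114,220)),.042),'pan',onz(i,a((128.5,124),(143,130)),.038))
e=onz(i,a([(68,182),(165,212)],(336,118)),0.0);d=e[1]-e[0];print('block edge',e,np.linalg.norm(d),np.degrees(np.arctan2(d[0],-d[1])))
# jar cap centre: top tile (154,131), scene tile (638-528,397-300) offset 199,190
print(tri(i,a((154,130),(336,118)),j,a((110,94),(199,190))), onz(i,a((154,130),(336,118)),.129),onz(j,a((110,94),(199,190)),.129))
print(bot.camera_info('wrist'))
E
```

```text
well [ 0.3534 -0.3168] sides [0.11  0.071 0.108 0.072]
  yaw of top edge dir (deg from -y) 1.6
tray [0.596  0.0219] sides [0.096 0.08  0.094 0.079]
  yaw of top edge dir (deg from -y) -0.7
plate [0.351  0.3261] sides [0.106 0.092 0.106 0.099]
  yaw of top edge dir (deg from -y) 17.5
ring [[0.3501193  0.32875792]] pan [[0.60138378 0.25937203]]
block edge [[ 0.58494161 -0.21373532]
 [ 0.55492221 -0.30362948]] 0.09477406381772475 -18.466308547046232
(array([ 0.59694297, -0.26837541,  0.1266656 ]), np.float64(0.002749591613769408)) [[ 0.59632485 -0.26927094]] [[ 0.59881293 -0.26647341]]
{'vertical_fov': 59.40799661722644, 'cx': 311.47926040747467, 'cy': 203.47287466877333, 'D': array([-0.06263235,  0.        ,  0.        ,  0.        ,  0.        ]), 'pose': array([[ 0.42883719,  0.86460165,  0.2618447 ,  0.27832321],
       [-0.90337872,  0.41118217,  0.12180355, -0.42038968],
       [-0.00235432, -0.28877883,  0.95739294,  0.37443521],
       [ 0.        ,  0.        ,  0.        ,  1.        ]])}
```

step_arm(targets="1 0.767 0.367 -0.08 0 0 1;1 0.767 0.367 -0.08 0 0 1;1 0.767 0.367 -0.08 0 0 1;1 0.767 0.367 -0.08 0 0 1;1 0.767 0.367 -0.08 0 0 1;1 0.767 0.367 -0.08 0 0 1;1 0.767 0.367 -0.08 0 0 1;1 0.767 0.367 -0.08 0 0 1;1 0.767 0.367 -0.08 0 0 1;1 0.767 0.367 -0.08 0 0 1")

```text
clock: 0.93
eef_pos: [0.5893, -0.2715, 0.1914]
tool_rot: [0.818, 0.576, -0.0, -0.0]
ft_force: [1.1, -1.2, 0.3]
grip_width: 0.0856
grasp_force: 0.0
```

step_arm(targets="1 0 0 0 0 0 0.03;1 0 0 0 0 0 0.03")

```text
clock: 1.1
eef_pos: [0.5891, -0.2708, 0.1897]
tool_rot: [0.809, 0.587, -0.001, -0.002]
ft_force: [0.1, -0.2, -0.4]
grip_width: 0.0853
grasp_force: 0.0
```

```bash
python3 - <<'E'
from h import *
o=bot.get_obs();print(o['eef_pos'],o['tool_rot'])
i=bot.camera_info('wrist'); im=bot.camera('wrist')[:,:,::-1].copy()
print(i['pose'][:3,3])
cv2.imwrite('pics/w1.png',im)
np.save('w1.npy',i['pose'])
for n,P in [('jartop',(.597,-.268,.129)),('block c',(.5975,-.268,.036))]: print(n,proj(i,P))
E
```

```text
[ 0.5891162  -0.27083094  0.18970511] [ 0.80937788  0.58728535 -0.00095778 -0.00156304]
[ 0.61042757 -0.20107843  0.33364735]
jartop [[325.43432358 213.05374286]]
block c [[322.25572138 179.20444553]]
```

View pics/w1.png

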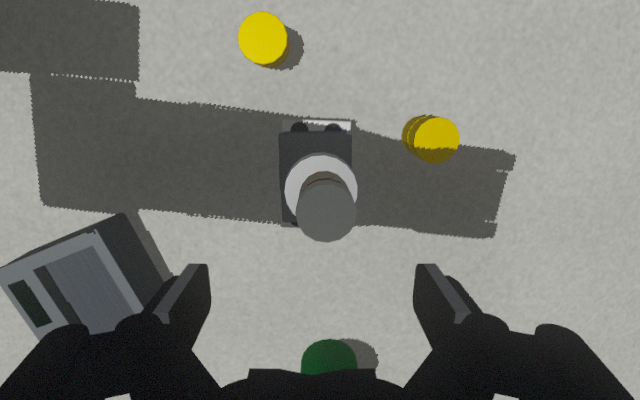

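Wrist view: the jar cap is at (327,210), the dish centre near (321,190), the box's far edge runs (279,132)–(352,132), and the block's far edge (282,121)–(352,121).

```bash
python3 - <<'E'
from h import *
i=bot.camera_info('wrist'); i['pose']=np.load('w1.npy')
g=lambda uv,z:onz(i,uv,z).round(4).tolist()
print('cap',g((327,210.5),.129),'dish',g((321,191),.081))
print('box',g([(279,132),(352,132)],.064),'block',g([(282,121),(352,121)],.036))
# in tool axes about TCP, yaw -18
E
```

```text
cap [[0.5984, -0.2667]] dish [[0.5959, -0.2662]]
box [[0.5785, -0.2166], [0.6312, -0.2337]] block [[0.5806, -0.2104], [0.6359, -0.2283]]
```

step_arm(targets="1 0.018 0.008 -0.06 0 0 0;1 0.018 0.008 -0.11 0 0 0;1 0.018 0.008 -0.15 0 0 0;1 0.018 0.008 -0.18 0 0 0;1 0.018 0.008 -0.18 0 0 0;0 0.018 0.008 -0.18 0 0 0;-0.3 0.018 0.008 -0.18 0 0 0;-0.5 0.018 0.008 -0.18 0 0 0;-0.7 0.018 0.008 -0.18 0 0 0;-0.7 0.018 0.008 -0.18 0 0 0")

```text
clock: 1.98
eef_pos: [0.598, -0.2697, 0.1045]
tool_rot: [0.811, 0.585, 0.001, 0.002]
ft_force: [-0.8, 0.2, 4.6]
grip_width: 0.0361
grasp_force: 59.5
```

step_arm(targets="-1 0 0 0 0 0 0;-1 0 0 0 0 0 0;-1 0 0 0 0 0 0;-1 0 0 0 0 0 0")

```text
clock: 2.32
eef_pos: [0.598, -0.2696, 0.1045]
tool_rot: [0.811, 0.585, 0.001, 0.002]
ft_force: [-0.6, 0.1, 6.6]
grip_width: 0.0362
grasp_force: 59.5
```

step_arm(targets="-1 0 0 0.03 0 0 0;-1 0 0 0.08 0 0 0;-1 0 0 0.14 0 0 0;-1 -0.03 0.07 0.18 0 0 0;-1 -0.06 0.14 0.18 0 0 0;-1 -0.09 0.21 0.18 0 0 0;-1 -0.12 0.28 0.18 0 0 0;-1 -0.15 0.35 0.18 0 0 0;-1 -0.18 0.42 0.18 0 0 0;-1 -0.21 0.49 0.18 0 0 0")

```text
clock: 3.15
eef_pos: [0.4908, -0.0224, 0.1924]
tool_rot: [0.811, 0.585, 0.0, 0.0]
ft_force: [-0.1, 0.8, -0.8]
grip_width: 0.0365
grasp_force: 60.2
```

step_arm(targets="-1 -0.03 0.07 0 0 0 0;-1 -0.06 0.14 0 0 0 0;-1 -0.09 0.21 0 0 0 0;-1 -0.12 0.28 0 0 0 0;-1 -0.15 0.35 0 0 0 0;-1 -0.18 0.42 0 0 0 0;-1 -0.21 0.49 0 0 0 0;-1 -0.24 0.55 0 0 0 0;-1 -0.26 0.61 0 0 0 0;-1 -0.26 0.61 0 0 0 0")

```text
clock: 3.98
eef_pos: [0.3602, 0.2858, 0.1926]
tool_rot: [0.809, 0.588, 0.001, -0.001]
ft_force: [0.1, 0.3, -1.7]
grip_width: 0.0361
grasp_force: 60.3
```

step_arm(targets="-1 -0.02 0.05 0 0 0 0;-1 -0.02 0.06 0 0 0 0;-1 -0.02 0.06 0 0 0 0")

```text
clock: 4.23
eef_pos: [0.3519, 0.312, 0.1923]
tool_rot: [0.81, 0.586, 0.0, 0.0]
ft_force: [-1.0, -1.6, 0.0]
grip_width: 0.036
grasp_force: 60.3
```

```bash
python3 - <<'E'
from h import *
o=bot.get_obs();print(o['eef_pos'],o['tool_rot'],o['grip_width'],o['ft_force'])
i=bot.camera_info('wrist'); im=bot.camera('wrist')[:,:,::-1].copy()
cv2.imwrite('pics/w2.png',im); np.save('w2.npy',i['pose'])
for n,P in [('ring',(.350,.328,.042)),('jarbot?',np.r_[o['eef_pos'][:2],o['eef_pos'][2]-.0235])]: print(n,proj(i,P))
E
```

```text
[0.35185623 0.31200292 0.19230541] [8.10026932e-01 5.86392627e-01 2.30025649e-04 5.56667590e-05] 0.036045883042087105 [-1.0276687  -1.57723837  0.01680458]
ring [[305.48639366 169.34231817]]
jarbot? [[314.80069765 244.99963255]]
```

View pics/w2.png

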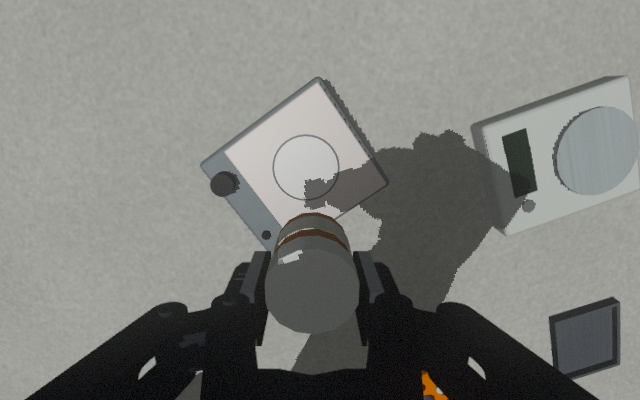

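The jar is held upright and the ring centre appears at (305,167), matching my estimate.

step_arm(targets="-1 -0.004 0.02 -0.06 0 0 0;-1 -0.004 0.033 -0.12 0 0 0;-1 -0.004 0.033 -0.17 0 0 0;-1 -0.004 0.033 -0.21 0 0 0;-1 -0.004 0.033 -0.23 0 0 0;-1 -0.004 0.033 -0.24 0 0 0;-1 -0.004 0.033 -0.245 0 0 0;-1 -0.004 0.033 -0.248 0 0 0;-1 -0.004 0.033 -0.248 0 0 0;-1 -0.004 0.033 -0.248 0 0 0")

```text
clock: 5.12
eef_pos: [0.3507, 0.3279, 0.0692]
tool_rot: [0.811, 0.585, 0.001, -0.0]
ft_force: [0.7, 0.4, -0.1]
grip_width: 0.036
grasp_force: 60.3
```

step_arm(targets="-1 0 0 -0.002 0 0 0;-1 0 0 -0.002 0 0 0")

```text
clock: 5.28
eef_pos: [0.3503, 0.3278, 0.0678]
tool_rot: [0.811, 0.585, 0.001, -0.0]
ft_force: [0.1, 0.1, -0.8]
grip_width: 0.0363
grasp_force: 60.3
```

step_arm(targets="-1 0 0 -0.003 0 0 0;-1 0 0 -0.005 0 0 0;-1 0 0 -0.005 0 0 0")

```text
clock: 5.53
eef_pos: [0.3503, 0.3279, 0.0654]
tool_rot: [0.811, 0.585, 0.001, -0.0]
ft_force: [-0.1, -0.8, 5.1]
grip_width: 0.0361
grasp_force: 60.8
```

step_arm(targets="-1 0 0 -0.002 0 0 0;-1 0 0 -0.003 0 0 0;-1 0 0 -0.003 0 0 0")

```text
clock: 5.78
eef_pos: [0.3504, 0.3281, 0.0654]
tool_rot: [0.811, 0.585, 0.001, -0.0]
ft_force: [-2.4, -3.4, 15.4]
grip_width: 0.0361
grasp_force: 61.9
```

step_arm(targets="-1 0 0 0.003 0 0 0;-0.2 0 0 0.003 0 0 0;0.2 0 0 0.003 0 0 0;0.6 0 0 0.003 0 0 0;1 0 0 0.003 0 0 0;1 0 0 0.003 0 0 0;1 0 0 0.05 0 0 0;1 0 0 0.12 0 0 0;1 0 0 0.2 0 0 0;1 0 0 0.25 0 0 0")

```text
clock: 6.62
eef_pos: [0.3507, 0.3282, 0.1914]
tool_rot: [0.811, 0.585, 0.001, -0.0]
ft_force: [0.3, 0.1, 0.4]
grip_width: 0.0855
grasp_force: 0.0
```

step_arm(targets="1 0.49 -1 0 0 0 0;1 0.49 -1 0 0 0 0;1 0.49 -1 0 0 0 0;1 0.49 -1 0 0 0 0;1 0.49 -1 0 0 0 0;1 0.49 -1 0 0 0 0;1 0.49 -1 0 0 0 0;1 0.49 -1 0 0 0 0;1 0.49 -1 0 0 0 0;1 0.49 -1 0 0 0 0")

```text
clock: 7.45
eef_pos: [0.5337, -0.0487, 0.188]
tool_rot: [0.811, 0.585, -0.0, -0.0]
ft_force: [0.7, 0.7, 0.3]
grip_width: 0.0852
grasp_force: 0.0
```

step_arm(targets="1 0.12 -0.43 -0.04 0 0 0;1 0.12 -0.43 -0.04 0 0 0;1 0.12 -0.43 -0.04 0 0 0;1 0.12 -0.43 -0.04 0 0 0;1 0.12 -0.43 -0.04 0 0 0;1 0.12 -0.43 -0.04 0 0 0;1 0.12 -0.43 -0.04 0 0 0;1 0.12 -0.43 -0.04 0 0 0")

```text
clock: 8.12
eef_pos: [0.5927, -0.2624, 0.1669]
tool_rot: [0.811, 0.585, -0.0, -0.001]
ft_force: [-0.4, -0.1, 0.9]
grip_width: 0.0854
grasp_force: 0.0
```

```bash
python3 - <<'E'
from h import *
o=bot.get_obs();print(o['eef_pos'],o['tool_rot'])
i=bot.camera_info('wrist'); im=bot.camera('wrist')[:,:,::-1].copy()
cv2.imwrite('pics/w3.png',im); np.save('w3.npy',i['pose'])
t=bot.camera('top')[:,:,::-1]; cv2.imwrite('pics/t3.png',t)
print(proj(i,[(.596,-.2662,.081)]))
E
```

```text
[ 0.59274192 -0.26240146  0.16692133] [ 8.11358592e-01  5.84547641e-01 -3.63316847e-04 -1.07610370e-03]
[[320.42852662 212.16622258]]
```

View pics/w3.png

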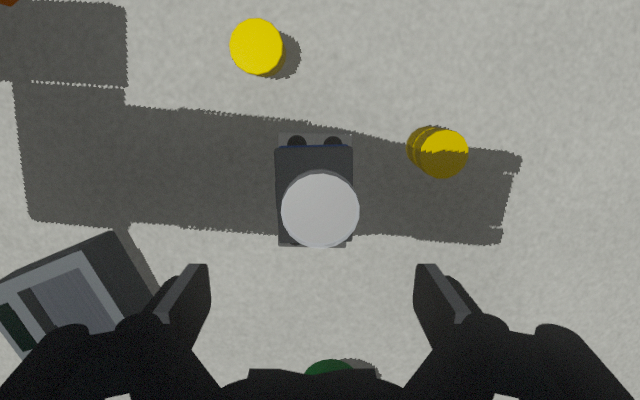

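The dish centre is at (320,210.5). The box's far edge runs (275,148)–(353,148) and the block's far edge (278,134)–(352,134).

```bash
python3 - <<'E'
from h import *
i=bot.camera_info('wrist'); i['pose']=np.load('w3.npy')
g=lambda uv,z:onz(i,uv,z).round(4)
print('dish',g((320,210.5),.081)); L=np.array([.309,.951])
for n,a,z,h in(('box',[(275,148),(353,148)],.064,.036),('block',[(277.5,133.5),(352,133.5)],.036,.048)):
    p=g(a,z); d=p[1]-p[0]; u=d/np.linalg.norm(d); print(n,p.tolist(),np.linalg.norm(d),np.degrees(np.arctan2(d[1],d[0])),p.mean(0)-h*np.array([-u[1],u[0]]))
E
```

```text
dish [[ 0.5961 -0.265 ]]
box [[0.579, -0.2164], [0.631, -0.2337]] 0.054802280974426645 -18.40188721117711 [ 0.59363551 -0.25920916]
block [[0.5806, -0.2091], [0.6354, -0.2273]] 0.05774322471078312 -18.372193339240457 [ 0.59287095 -0.2637534 ]
```

step_arm(targets="1 0.007 -0.005 -0.06 0 0 0;1 0.007 -0.005 -0.12 0 0 0;1 0.007 -0.005 -0.17 0 0 0;1 0.007 -0.005 -0.2 0 0 0;1 0.007 -0.005 -0.215 0 0 0;1 0.007 -0.005 -0.215 0 0 0;0.6 0.007 -0.005 -0.215 0 0 0;0.5 0.007 -0.005 -0.215 0 0 0;0.4 0.007 -0.005 -0.215 0 0 0;0.4 0.007 -0.005 -0.215 0 0 0")

```text
clock: 9.05
eef_pos: [0.5978, -0.2644, 0.0625]
tool_rot: [0.811, 0.585, 0.001, 0.001]
ft_force: [-0.3, -0.8, -0.8]
grip_width: 0.0597
grasp_force: 0.0
```

step_arm(targets="0.3 0 0 0 0 0 0;0.2 0 0 0 0 0 0;0.1 0 0 0 0 0 0;0 0 0 0 0 0 0;0 0 0 0 0 0 0")

```text
clock: 9.47
eef_pos: [0.5977, -0.2646, 0.0624]
tool_rot: [0.811, 0.585, 0.001, 0.001]
ft_force: [0.1, 0.9, 6.2]
grip_width: 0.0525
grasp_force: 63.3
```

step_arm(targets="-0.2 0 0 0 0 0 0;-0.2 0 0 0.01 0 0 0;-0.2 0 0 0.03 0 0 0;-0.2 0 0 0.06 0 0 0;-0.2 0 0 0.1 0 0 0;-0.2 0 0 0.1 0 0 0")

```text
clock: 9.97
eef_pos: [0.5992, -0.2652, 0.1157]
tool_rot: [0.811, 0.585, 0.002, 0.003]
ft_force: [1.0, -0.3, 1.2]
grip_width: 0.0526
grasp_force: 62.9
```

```bash
python3 - <<'E'
from h import *
o=bot.get_obs();print(o['eef_pos'],o['tool_rot'],o['grip_width'],o['grasp_force'])
i=bot.camera_info('wrist'); im=bot.camera('wrist')[:,:,::-1].copy()
s=bot.camera('scene')[:,:,::-1]
cv2.imwrite('pics/w4.png',np.hstack([im[100:400,150:500],cv2.resize(s[195:270,210:310],(400,300),interpolation=cv2.INTER_CUBIC)])); np.save('w4.npy',i['pose'])
E
```

```text
[ 0.59919074 -0.26521812  0.11566058] [0.81076007 0.5853671  0.00183441 0.00317732] 0.05264035051863634 62.943280935287476
```

View pics/w4.png

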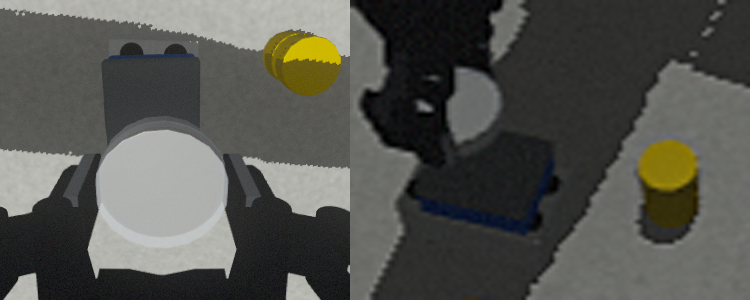

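step_arm(targets="-0.2 0 0.05 0.03 0 0 0;-0.2 0 0.12 0.03 0 0 0;-0.2 0 0.2 0.03 0 0 0;-0.2 0 0.28 0.03 0 0 0;-0.2 0 0.36 0.03 0 0 0;-0.2 0 0.44 0.03 0 0 0;-0.2 0 0.52 0.03 0 0 0;-0.2 0 0.6 0.03 0 0 0;-0.2 0.002 0.68 0.03 0 0 0;-0.2 0.004 0.76 0.03 0 0 0")

```text
clock: 10.9
eef_pos: [0.5976, 0.1176, 0.1245]
tool_rot: [0.811, 0.585, -0.001, -0.0]
ft_force: [0.3, -0.1, -1.2]
grip_width: 0.0532
grasp_force: 63.0
```

step_arm(targets="-0.2 0 0.07 0 0 0 0;-0.2 0 0.14 0 0 0 0;-0.2 0 0.2 0 0 0 0;-0.2 0 0.25 0 0 0 0;-0.2 0 0.28 0 0 0 0;-0.2 0 0.289 0 0 0 0;-0.2 0 0.289 0 0 0 0;-0.2 0 0.289 0 0 0 0")

```text
clock: 11.57
eef_pos: [0.5986, 0.2591, 0.1252]
tool_rot: [0.811, 0.585, -0.001, 0.0]
ft_force: [0.0, -1.2, 0.3]
grip_width: 0.053
grasp_force: 63.0
```

```bash
python3 - <<'E'
from h import *
o=bot.get_obs();print(o['eef_pos'],o['tool_rot'],o['grip_width'],o['grasp_force'])
i=bot.camera_info('wrist');i['pose']=np.load('w2.npy')
im=cv2.imread('pics/w2.png'); c=im[100:200,545:640]
print('pan from w2',onz(i,[(596,151)],.038))
E
```

```text
[0.5986399  0.25912518 0.1251738 ] [ 8.10984512e-01  5.85067025e-01 -8.09332594e-04  2.08243438e-04] 0.05301680017011506 62.95289754867554
pan from w2 [[0.60105709 0.26393885]]
```

step_arm(targets="-0.2 0.005 0.004 -0.05 0 0 0;-0.2 0.005 0.004 -0.1 0 0 0;-0.2 0.005 0.004 -0.14 0 0 0;-0.2 0.005 0.004 -0.16 0 0 0;-0.2 0.005 0.004 -0.168 0 0 0;-0.2 0.005 0.004 -0.172 0 0 0;-0.2 0.005 0.004 -0.172 0 0 0;-0.2 0.005 0.004 -0.172 0 0 0")

```text
clock: 12.23
eef_pos: [0.6025, 0.2624, 0.0413]
tool_rot: [0.811, 0.585, 0.001, 0.0]
ft_force: [-0.9, 0.2, -0.5]
grip_width: 0.0529
grasp_force: 63.0
```

step_arm(targets="-0.2 0 0 -0.003 0 0 0;-0.2 0 0 -0.005 0 0 0;-0.2 0 0 -0.005 0 0 0")

```text
clock: 12.48
eef_pos: [0.6016, 0.2626, 0.0378]
tool_rot: [0.811, 0.585, 0.0, 0.0]
ft_force: [0.0, 0.5, -0.3]
grip_width: 0.0528
grasp_force: 63.0
```

step_arm(targets="-0.2 0 0 -0.002 0 0 0;-0.2 0 0 -0.004 0 0 0;-0.2 0 0 -0.004 0 0 0")

```text
clock: 12.73
eef_pos: [0.6016, 0.2626, 0.0365]
tool_rot: [0.811, 0.585, 0.001, 0.0]
ft_force: [-1.4, -0.1, 5.4]
grip_width: 0.053
grasp_force: 63.5
```

step_arm(targets="0.2 0 0 0.001 0 0 0;0.4 0 0 0.001 0 0 0;0.6 0 0 0.001 0 0 0;0.8 0 0 0.001 0 0 0;1 0 0 0.001 0 0 0;1 0 0 0.001 0 0 0;1 0 0 0.04 0 0 0;1 0 0 0.1 0 0 0;1 0 0 0.17 0 0 0;1 0 0 0.25 0 0 0")

```text
clock: 13.57
eef_pos: [0.6, 0.2618, 0.1595]
tool_rot: [0.811, 0.585, -0.002, -0.0]
ft_force: [0.8, -0.3, -0.9]
grip_width: 0.0853
grasp_force: 0.0
```

step_arm(targets="1 -0.01 -1 0 0 0 0;1 -0.01 -1 0 0 0 0;1 -0.01 -1 0 0 0 0;1 -0.01 -1 0 0 0 0;1 -0.01 -1 0 0 0 0;1 -0.01 -1 0 0 0 0;1 -0.01 -1 0 0 0 0;1 -0.01 -1 0 0 0 0;1 -0.01 -1 0 0 0 0;1 -0.01 -1 0 0 0 0")

```text
clock: 14.4
eef_pos: [0.5968, -0.1563, 0.1604]
tool_rot: [0.811, 0.585, 0.0, 0.0]
ft_force: [0.9, 0.5, -1.3]
grip_width: 0.0853
grasp_force: 0.0
```

step_arm(targets="1 -0.01 -0.2 0 0 0 0;1 -0.01 -0.2 0 0 0 0;1 -0.01 -0.2 0 0 0 0")

```text
clock: 14.65
eef_pos: [0.5911, -0.2599, 0.1601]
tool_rot: [0.812, 0.583, -0.001, 0.001]
ft_force: [0.2, 0.5, -0.5]
grip_width: 0.0853
grasp_force: 0.0
```

```bash
python3 - <<'E'
from h import *
o=bot.get_obs();print(o['eef_pos'],o['tool_rot'])
i=bot.camera_info('wrist'); im=bot.camera('wrist')[:,:,::-1].copy(); np.save('w5.npy',i['pose'])
t=bot.camera('top')[:,:,::-1]
# crop origin (220,80), 2x
cv2.imwrite('pics/w5.png',np.hstack([cv2.resize(im[80:300,220:420],None,fx=2,fy=2),cv2.resize(t[150:297,100:220],(360,440),interpolation=cv2.INTER_CUBIC)]))
E
```

```text
[ 0.59113654 -0.25989804  0.16007258] [ 8.12313858e-01  5.83219486e-01 -5.99289621e-04  9.31397258e-04]
```

View pics/w5.png

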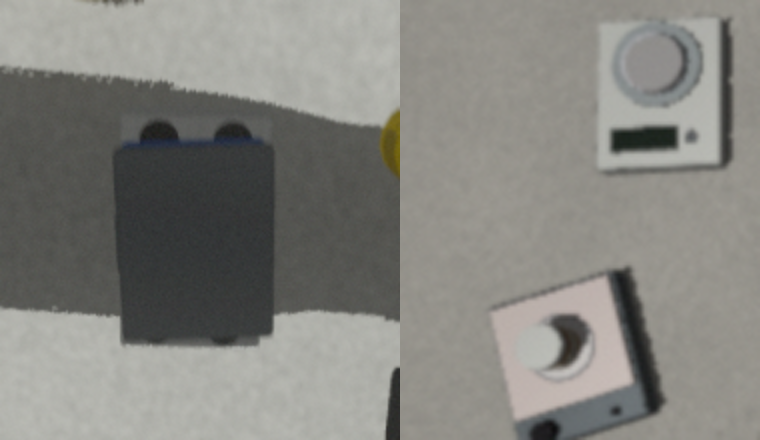

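Left: the box lid corners are at crop (115,146), (273,146), (271,333), (121,336), and the block peeks out above and below. Right: the dish is centred on the pan and the jar stands on the ring.

```bash
python3 - <<'E'
from h import *
i=bot.camera_info('wrist'); i['pose']=np.load('w5.npy')
g=lambda uv,z:onz(i,np.array([220,80])+np.array(uv)/2,z)
for n,uv,z in(('box',[(115,146),(273,146),(271,333),(121,336)],.064),('block',[(121,118),(270,118),(258,346),(122,346)],.036)):
    p=g(uv,z); d=p[1]-p[0]+p[2]-p[3]; print(n,p.mean(0),np.linalg.norm(p-np.roll(p,-1,0),axis=1).round(4),np.degrees(np.arctan2(d[1],d[0])))
t=bot.camera_info('top'); s=np.array([100,150]);k=np.array([120/360,147/440])
print('jar',onz(t,s+k*(np.array([538,345])-[400,0]),.090),'dish',onz(t,s+k*(np.array([654,62])-[400,0]),.055))
E
```

```text
box [ 0.5941535  -0.25938976] [0.0542 0.0697 0.0558 0.0709] -17.95046721866703
block [ 0.5919383  -0.26462312] [0.0565 0.0944 0.0568 0.0944] -18.57519869391686
jar [[0.35070079 0.32807141]] dish [[0.59842011 0.25714354]]
```

step_arm(targets="1 0.006 0.001 -0.07 0 0 0;1 0.006 0.001 -0.14 0 0 0;1 0.006 0.001 -0.19 0 0 0;1 0.006 0.001 -0.22 0 0 0;1 0.006 0.001 -0.238 0 0 0;1 0.006 0.001 -0.238 0 0 0;0.6 0.006 0.001 -0.238 0 0 0;0.5 0.006 0.001 -0.238 0 0 0;0.4 0.006 0.001 -0.238 0 0 0;0.4 0.006 0.001 -0.238 0 0 0")

```text
clock: 15.58
eef_pos: [0.5963, -0.2541, 0.043]
tool_rot: [0.811, 0.585, 0.001, 0.001]
ft_force: [-0.1, -0.1, 0.5]
grip_width: 0.0598
grasp_force: 0.0
```

step_arm(targets="0.3 0 0 0 0 0 0;0.2 0 0 0 0 0 0;0.1 0 0 0 0 0 0;-0.2 0 0 0 0 0 0;-0.2 0 0 0 0 0 0")

```text
clock: 16.0
eef_pos: [0.5963, -0.2542, 0.0433]
tool_rot: [0.811, 0.585, 0.001, 0.001]
ft_force: [-1.2, 1.3, 6.5]
grip_width: 0.0548
grasp_force: 63.7
```

step_arm(targets="-0.2 0 0 0.02 0 0 0;-0.2 0 0 0.06 0 0 0;-0.2 0 0 0.12 0 0 0;-0.2 0 0.03 0.18 0 0 0;-0.2 0 0.1 0.18 0 0 0.1;-0.2 0 0.18 0.18 0 0 0.2;-0.2 0 0.26 0.18 0 0 0.3;-0.2 0 0.34 0.18 0 0 0.396;-0.2 0 0.42 0.18 0 0 0.396;-0.2 0 0.5 0.18 0 0 0.396")

```text
clock: 16.83
eef_pos: [0.5946, -0.0021, 0.1318]
tool_rot: [0.71, 0.704, 0.0, 0.0]
ft_force: [-0.0, 0.2, -0.3]
grip_width: 0.0544
grasp_force: 63.4
```

step_arm(targets="-0.2 0 0.04 0 0 0 0;-0.2 0 0.064 0 0 0 0;-0.2 0 0.064 0 0 0 0;-0.2 0 0.064 0 0 0 0")

```text
clock: 17.17
eef_pos: [0.5952, 0.0279, 0.1315]
tool_rot: [0.71, 0.704, -0.0, 0.0]
ft_force: [0.2, 0.1, -0.5]
grip_width: 0.0545
grasp_force: 63.4
```

```bash
python3 - <<'E'
from h import *
o=bot.get_obs();print(o['eef_pos'],o['tool_rot'],o['grip_width'],o['grasp_force'])
i=bot.camera_info('wrist'); im=bot.camera('wrist')[:,:,::-1].copy(); np.save('w6.npy',i['pose'])
cv2.imwrite('pics/w6.png',im)
c=np.array([[-.039,-.047],[.039,-.047],[.039,.047],[-.039,.047]]);a=np.radians(-.7);R=np.array([[np.cos(a),-np.sin(a)],[np.sin(a),np.cos(a)]])
print(proj(i,np.c_[c@R.T+[.596,.0219],np.full(4,.012)]))
E
```

```text
[0.59518217 0.02793548 0.13145074] [ 7.10107193e-01  7.04093448e-01 -2.91510129e-04  3.23845248e-04] 0.05450323808308169 63.38135361671448
[[267.1878819  257.80403343]
 [361.63666279 258.20444991]
 [367.46937804 143.70553142]
 [263.24666688 143.15101314]]
```

View pics/w6.png

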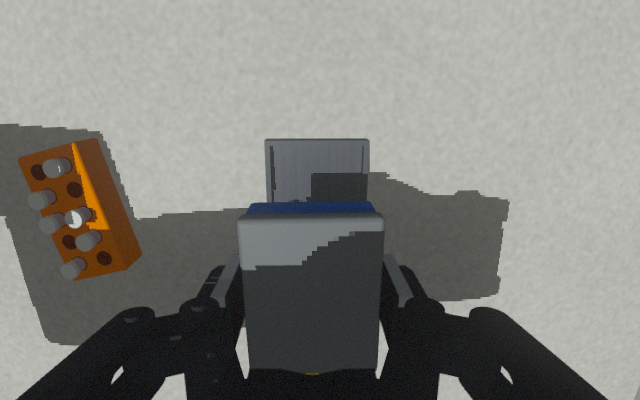

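The tray's far corners are at (265,139) and (369,139), about 3 mm beyond my prediction. The box's lid far edge runs (239,217)–(384,217).

```bash
python3 - <<'E'
from h import *
i=bot.camera_info('wrist'); i['pose']=np.load('w6.npy')
print(onz(i,[(265,139),(369,139)],.012),onz(i,[(239,217),(384,217)],.1522),onz(i,[(250,203),(375,203)],.126))
E
```

```text
[[0.55902262 0.07244383]
 [0.6365919  0.07191788]] [[0.56651855 0.05934355]
 [0.62049733 0.05895005]] [[0.56610071 0.05689679]
 [0.62180984 0.05649224]]
```

step_arm(targets="-0.2 0.006 0.003 -0.07 0 0 0;-0.2 0.006 0.003 -0.13 0 0 0;-0.2 0.006 0.003 -0.18 0 0 0;-0.2 0.006 0.003 -0.21 0 0 0;-0.2 0.006 0.003 -0.225 0 0 0;-0.2 0.006 0.003 -0.234 0 0 0;-0.2 0.006 0.003 -0.234 0 0 0;-0.2 0.006 0.003 -0.234 0 0 0")

```text
clock: 17.88
eef_pos: [0.5992, 0.029, 0.0153]
tool_rot: [0.711, 0.703, 0.001, 0.001]
ft_force: [0.8, -0.2, -0.7]
grip_width: 0.0544
grasp_force: 63.4
```

step_arm(targets="-0.2 0 0 -0.003 0 0 0;-0.2 0 0 -0.005 0 0 0;-0.2 0 0 -0.005 0 0 0")

```text
clock: 18.13
eef_pos: [0.5987, 0.0298, 0.0126]
tool_rot: [0.71, 0.704, 0.001, 0.0]
ft_force: [-0.2, -0.3, -1.0]
grip_width: 0.0546
grasp_force: 63.4
```

step_arm(targets="-0.2 0 0 -0.002 0 0 0;-0.2 0 0 -0.004 0 0 0;-0.2 0 0 -0.004 0 0 0")

```text
clock: 18.38
eef_pos: [0.5987, 0.0299, 0.0113]
tool_rot: [0.71, 0.704, 0.001, 0.001]
ft_force: [-1.5, -0.5, 7.0]
grip_width: 0.0547
grasp_force: 64.1
```

step_arm(targets="0.3 0 0 0.001 0 0 0;0.5 0 0 0.001 0 0 0;0.7 0 0 0.001 0 0 0;1 0 0 0.001 0 0 0;1 0 0 0.001 0 0 0;1 0 0 0.03 0 0 0;1 0 0 0.08 0 0 0;1 0 0 0.15 0 0 0;1 0 0 0.22 0 0 0;1 0 0 0.26 0 0 0")

```text
clock: 19.22
eef_pos: [0.5998, 0.0298, 0.1438]
tool_rot: [0.71, 0.704, 0.002, 0.002]
ft_force: [1.4, 0.9, 0.9]
grip_width: 0.0855
grasp_force: 0.0
```

step_arm(targets="1 -0.01 -0.58 0.02 0 0 -0.39;1 -0.01 -0.58 0.02 0 0 -0.39;1 -0.01 -0.58 0.02 0 0 -0.39;1 -0.01 -0.58 0.02 0 0 -0.39;1 -0.01 -0.58 0.02 0 0 -0.39;1 -0.01 -0.58 0.02 0 0 -0.39;1 -0.01 -0.58 0.02 0 0 -0.39;1 -0.01 -0.58 0.02 0 0 -0.39;1 -0.01 -0.58 0.02 0 0 -0.39;1 -0.01 -0.58 0.02 0 0 -0.39")

```text
clock: 20.05
eef_pos: [0.5928, -0.2602, 0.1493]
tool_rot: [0.81, 0.587, -0.0, -0.001]
ft_force: [0.5, -0.3, 0.5]
grip_width: 0.0854
grasp_force: 0.0
```

```bash
python3 - <<'E'
from h import *
o=bot.get_obs();print(o['eef_pos'],o['tool_rot'])
i=bot.camera_info('wrist'); im=bot.camera('wrist')[:,:,::-1].copy(); np.save('w7.npy',i['pose'])
t=bot.camera('top')[:,:,::-1]
cv2.imwrite('pics/w7.png',np.hstack([cv2.resize(im[80:300,220:420],None,fx=2,fy=2),cv2.resize(t[130:220,230:320],(396,440),interpolation=cv2.INTER_CUBIC)]))
E
```

```text
[ 0.59276368 -0.26019634  0.14925302] [ 8.09600192e-01  5.86981378e-01 -6.12464223e-05 -6.22346654e-04]
```

View pics/w7.png

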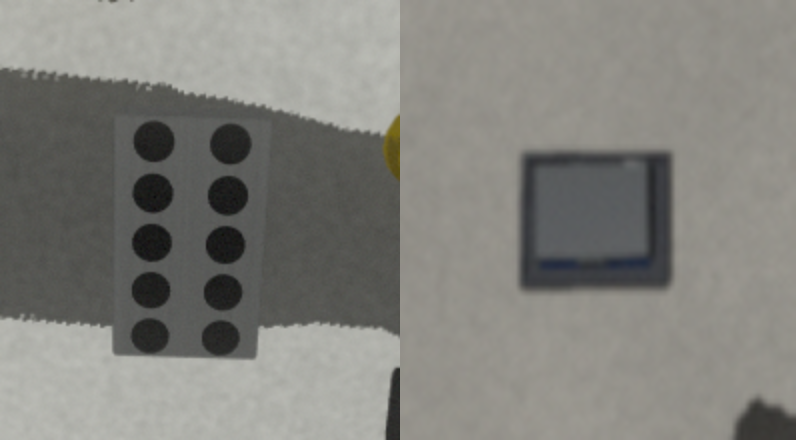

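The box lies flat in the tray, centred. The block corners are at crop (114,116), (270,121), (256,358) and (113,355).

```bash
python3 - <<'E'
from h import *
i=bot.camera_info('wrist'); i['pose']=np.load('w7.npy')
p=onz(i,np.array([220,80])+np.array([(114,116),(270,121),(256,358),(113,355)])/2,.036); d=p[1]-p[0]+p[2]-p[3]; e=p[0]-p[3]+p[1]-p[2]
print(p.mean(0),np.linalg.norm(p-np.roll(p,-1,0),axis=1).round(4),np.degrees(np.arctan2(d[1],d[0])),np.degrees(np.arctan2(-e[0],e[1])))
t=bot.camera_info('top'); k=np.array([90/396,90/440])
print('box',onz(t,np.array([230,130])+k*[(534-400+651-400)/2,(163+257)/2],.032))
E
```

```text
[ 0.59195421 -0.2632511 ] [0.0568 0.0947 0.0576 0.0952] -19.58392619417405 -19.649751796587797
box [[0.59573848 0.02257948]]
```

step_arm(targets="1 -0.002 -0.006 -0.06 0 0 -0.033;1 -0.002 -0.006 -0.12 0 0 -0.033;1 -0.002 -0.006 -0.16 0 0 -0.033;1 -0.002 -0.006 -0.18 0 0 -0.033;1 -0.002 -0.006 -0.18 0 0 -0.033;1 -0.002 -0.006 -0.18 0 0 -0.033")

```text
clock: 20.65
eef_pos: [0.5925, -0.2621, 0.06]
tool_rot: [0.816, 0.577, -0.0, -0.0]
ft_force: [1.2, -0.6, -0.2]
grip_width: 0.0857
grasp_force: 0.0
```

step_arm(targets="1 -0.001 -0.003 -0.05 0 0 0;1 -0.001 -0.003 -0.08 0 0 0;1 -0.001 -0.003 -0.097 0 0 0;1 -0.001 -0.003 -0.097 0 0 0;0.7 -0.001 -0.003 -0.097 0 0 0;0.6 -0.001 -0.003 -0.097 0 0 0;0.5 -0.001 -0.003 -0.097 0 0 0;0.4 -0.001 -0.003 -0.097 0 0 0;0.3 -0.001 -0.003 -0.097 0 0 0;0.2 -0.001 -0.003 -0.097 0 0 0")

```text
clock: 21.48
eef_pos: [0.5928, -0.2652, 0.013]
tool_rot: [0.817, 0.577, 0.001, 0.001]
ft_force: [-0.3, 0.3, 5.8]
grip_width: 0.0571
grasp_force: 65.1
```

step_arm(targets="0 0 0 0 0 0 0;-0.2 0 0 0 0 0 0;-0.2 0 0 0 0 0 0")

```text
clock: 21.73
eef_pos: [0.5928, -0.2652, 0.013]
tool_rot: [0.817, 0.577, 0.001, 0.001]
ft_force: [-0.3, -0.0, 5.3]
grip_width: 0.0565
grasp_force: 65.1
```

step_arm(targets="-0.3 0 0 0.02 0 0 0;-0.3 0 0 0.07 0 0 0;-0.3 0 0 0.14 0 0 0;-0.3 0 0 0.21 0 0 0;-0.3 -0.05 -0.01 0.24 0 0 0.1;-0.3 -0.12 -0.03 0.24 0 0 0.2;-0.3 -0.2 -0.04 0.24 0 0 0.3;-0.3 -0.28 -0.06 0.24 0 0 0.4;-0.3 -0.36 -0.08 0.24 0 0 0.469;-0.3 -0.43 -0.095 0.24 0 0 0.469")

```text
clock: 22.57
eef_pos: [0.373, -0.3115, 0.1304]
tool_rot: [0.697, 0.717, -0.001, -0.002]
ft_force: [-0.3, -0.1, -5.1]
grip_width: 0.0564
grasp_force: 66.2
```

step_arm(targets="-0.3 -0.03 -0.008 0 0 0 0;-0.3 -0.049 -0.011 0 0 0 0;-0.3 -0.049 -0.011 0 0 0 0;-0.3 -0.049 -0.011 0 0 0 0;-0.3 -0.049 -0.011 0 0 0 0")

```text
clock: 22.98
eef_pos: [0.3535, -0.3178, 0.1313]
tool_rot: [0.697, 0.717, 0.0, 0.0]
ft_force: [0.4, -1.5, -5.7]
grip_width: 0.0568
grasp_force: 66.4
```

```bash
python3 - <<'E'
from h import *
o=bot.get_obs();print(o['eef_pos'],o['tool_rot'],o['grip_width'],o['grasp_force'])
i=bot.camera_info('wrist'); im=bot.camera('wrist')[:,:,::-1].copy(); np.save('w8.npy',i['pose'])
cv2.imwrite('pics/w8.png',im)
c=np.array([[-.035,-.055],[.035,-.055],[.035,.055],[-.035,.055]]);a=np.radians(1.6);R=np.array([[np.cos(a),-np.sin(a)],[np.sin(a),np.cos(a)]])
print(proj(i,np.c_[c@R.T+[.3534,-.3168],np.full(4,.052)]))
E
```

```text
[ 0.35353753 -0.317766    0.13134315] [6.97075637e-01 7.16997388e-01 3.33864434e-04 4.36450488e-04] 0.056846051458901925 66.37267112731934
[[264.83926343 283.78318434]
 [362.29685928 283.82300031]
 [369.96848568 127.66211087]
 [258.35371793 127.4646135 ]]
```

View pics/w8.png

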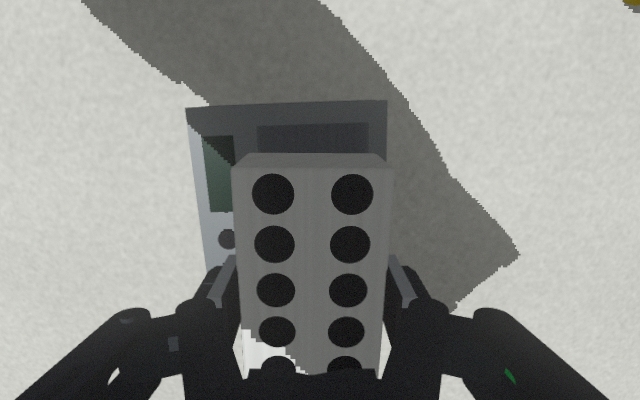

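The well's far edge shows at about (258,126)–(369,123), and the heater's far rim at (186,108)–(387,100). The block's top far edge is at v≈168.

```bash
python3 - <<'E'
from h import *
i=bot.camera_info('wrist'); i['pose']=np.load('w8.npy'); im=cv2.imread('pics/w8.png')
g=lambda uv,z:onz(i,uv,z)
for n,uv,z in(('rim',[(186,108),(387,100)],.052),('blocktop',[(232,168),(395,168)],.154),('blockbot',[(247,153),(378,153)],.118)):
    p=g(uv,z);d=p[1]-p[0];print(n,p.round(4).tolist(),np.linalg.norm(d).round(4),np.degrees(np.arctan2(d[1],d[0])).round(2))
G=cv2.GaussianBlur(im,(3,3),0).astype(float).sum(2)
pts=[(u,112+np.argmin(np.diff(G[112:140,u]))+1) for u in range(262,366,4)]
q=g(pts,.052); k=np.polyfit(q[:,0],q[:,1],1); r=q[:,1]-np.polyval(k,q[:,0]); q=q[abs(r)<.003];k=np.polyfit(q[:,0],q[:,1],1)
print('well far edge yaw',np.degrees(np.arctan(k[0])),'y at .3535',np.polyval(k,.3535),len(q))
row=G[138]; print('well sides',[(u,int(row[u])) for u in list(range(248,266,2))+list(range(360,378,2))], g([(257.5,138),(368,138)],.052))
E
python3 -c "
import cv2;im=cv2.imread('pics/w8.png');cv2.imwrite('pics/w8c.png',cv2.convertScaleAbs(cv2.resize(im[90:190,170:400],None,fx=3.4,fy=3.4,interpolation=cv2.INTER_CUBIC),alpha=1.8))"
```

```text
rim [[0.2718, -0.2519], [0.3962, -0.2437]] 0.1246 3.76
blocktop [[0.3222, -0.2686], [0.3796, -0.2669]] 0.0574 1.68
blockbot [[0.3212, -0.2688], [0.3802, -0.267]] 0.059 1.68
well far edge yaw 3.4974904737090267 y at .3535 -0.2595566857318668 26
well sides [(248, 205), (250, 203), (252, 204), (254, 206), (256, 194), (258, 171), (260, 159), (262, 161), (264, 159), (360, 163), (362, 165), (364, 162), (366, 170), (368, 187), (370, 203), (372, 204), (374, 206), (376, 207)] [[ 0.3162691  -0.26937782]
 [ 0.38607712 -0.2673182 ]]
```

View pics/w8c.png

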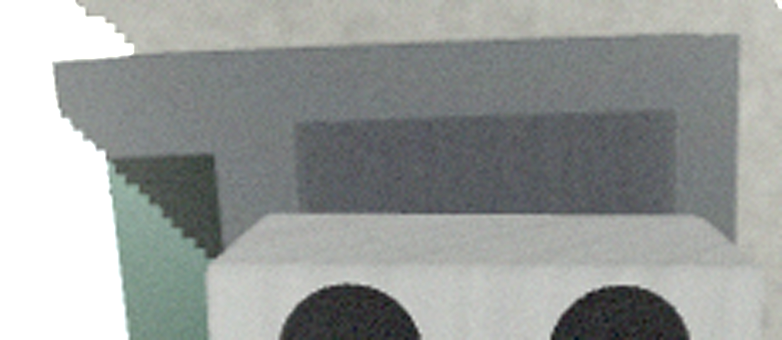

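The enlarged crop shows the well rim tilted about 2° relative to the block (heater yaw 3.6°), so I add a small turn and a 1–2 mm shift before lowering.

step_arm(targets="-0.3 0.003 0.002 0 0 0 0.042;-0.3 0.003 0.002 -0.04 0 0 0.042;-0.3 0.003 0.002 -0.07 0 0 0.042;-0.3 0.003 0.002 -0.09 0 0 0.042;-0.3 0.003 0.002 -0.1 0 0 0.042;-0.3 0.003 0.002 -0.1 0 0 0.042;-0.3 0.003 0.002 -0.1 0 0 0.042")

```text
clock: 23.62
eef_pos: [0.3545, -0.3166, 0.0813]
tool_rot: [0.685, 0.728, 0.0, -0.0]
ft_force: [1.0, -0.1, -5.4]
grip_width: 0.0567
grasp_force: 66.3
```

step_arm(targets="-0.3 0 0 -0.01 0 0 0;-0.3 0 0 -0.02 0 0 0;-0.3 0 0 -0.03 0 0 0;-0.3 0 0 -0.037 0 0 0;-0.3 0 0 -0.043 0 0 0;-0.3 0 0 -0.047 0 0 0;-0.3 0 0 -0.05 0 0 0;-0.3 0 0 -0.05 0 0 0")

```text
clock: 24.28
eef_pos: [0.3535, -0.3166, 0.056]
tool_rot: [0.686, 0.728, -0.0, -0.0]
ft_force: [-0.4, 0.3, -5.0]
grip_width: 0.0567
grasp_force: 66.5
```

step_arm(targets="-0.3 0 0 -0.002 0 0 0;-0.3 0 0 -0.005 0 0 0;-0.3 0 0 -0.005 0 0 0")

```text
clock: 24.53
eef_pos: [0.3536, -0.3167, 0.0536]
tool_rot: [0.686, 0.728, 0.0, -0.0]
ft_force: [-0.1, 0.4, -4.5]
grip_width: 0.0563
grasp_force: 66.5
```

Below the rim with no contact so far. I'll creep down the last bit.

step_arm(targets="-0.3 0 0 -0.002 0 0 0;-0.3 0 0 -0.003 0 0 0;-0.3 0 0 -0.003 0 0 0")

```text
clock: 24.78
eef_pos: [0.3538, -0.3169, 0.053]
tool_rot: [0.686, 0.728, 0.0, 0.0]
ft_force: [-2.2, 1.6, 3.6]
grip_width: 0.0566
grasp_force: 67.2
```

step_arm(targets="0.3 0 0 0.001 0 0 0;0.5 0 0 0.001 0 0 0;0.7 0 0 0.001 0 0 0;1 0 0 0.001 0 0 0;1 0 0 0.001 0 0 0;1 0 0 0.03 0 0 0;1 0 0 0.08 0 0 0;1 0 0 0.15 0 0 0;1 0 0 0.22 0 0 0;1 0 0 0.26 0 0 0")

```text
clock: 25.62
eef_pos: [0.3549, -0.3179, 0.1861]
tool_rot: [0.686, 0.728, 0.0, 0.003]
ft_force: [1.1, -1.2, 0.6]
grip_width: 0.0855
grasp_force: 0.0
```

step_arm(targets="1 0.1 0.2 0.1 0 0 0;1 0.1 0.2 0.1 0 0 0;1 0.1 0.2 0.1 0 0 0;1 0.1 0.2 0.1 0 0 0;1 0.1 0.2 0.1 0 0 0;1 0.1 0.2 0.1 0 0 0")

```text
clock: 26.12
eef_pos: [0.4036, -0.2167, 0.2321]
tool_rot: [0.685, 0.728, -0.0, 0.0]
ft_force: [-0.0, 0.2, -0.9]
grip_width: 0.0854
grasp_force: 0.0
```

```bash
python3 - <<'E'
from h import *
o=bot.get_obs();print(o['eef_pos'],o['clock'],o['grip_width'])
t=bot.camera('top')[:,:,::-1]; s=bot.camera('scene')[:,:,::-1]; cv2.imwrite('pics/t9full.png',t); cv2.imwrite('pics/s9full.png',s)
r=lambda m,a,b,c,d:cv2.resize(m[a:b,c:d],(390,290),interpolation=cv2.INTER_CUBIC)
cv2.imwrite('pics/f.png',np.vstack([np.hstack([r(t,220,310,344,465),r(s,135,210,190,291)]),np.hstack([r(t,145,310,110,332),r(s,135,275,320,508)])]))
E
```

```text
[ 0.4036134  -0.21673383  0.23210519] 26.1167 0.08541807427565618
```

View pics/f.png

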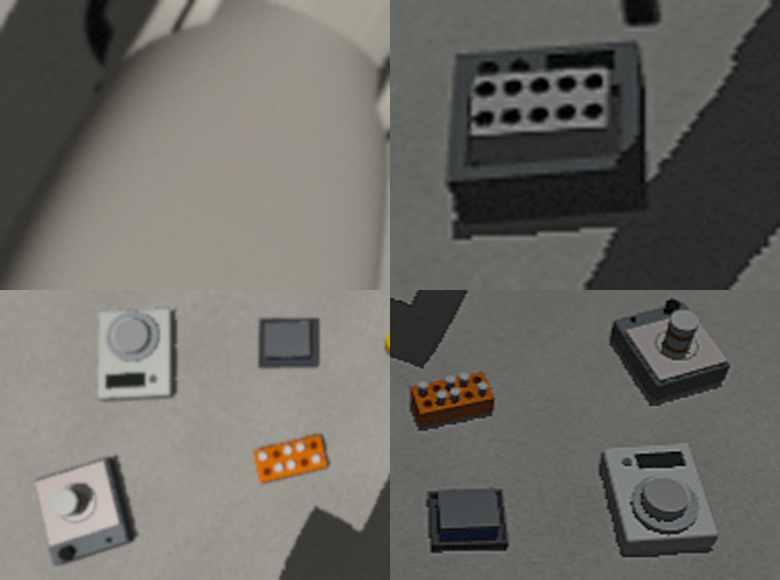

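The scene view shows the block level in the well (crop corners (474,77), (607,68), (607,128), (472,136)). The jar, dish and box are in place, and the rack looks undisturbed. I'll check the numbers and then hand in.

```bash
python3 - <<'E'
from h import *
j=bot.camera_info('scene')
uv=np.array([190,135])+(np.array([(474,77),(607,68),(607,128),(472,136)])-[390,0])*[101/390,75/290]
for z in(.076,.088): p=onz(j,uv,z); print(z,p.mean(0),np.linalg.norm(p-np.roll(p,-1,0),axis=1))
o=bot.get_obs(); print(np.abs(o['joint_vel']).max())
E
```

```text
0.076 [ 0.35796737 -0.31223737] [0.09557967 0.05830065 0.09443119 0.05702528]
0.088 [ 0.369097   -0.30923956] [0.09434505 0.05754757 0.0932114  0.05628867]
0.01165727387101507
```

```bash
python3 -c "
from workcell import bot
print(bot.job_done())"
```

```text
the job is handed in; nothing more can be done
None
```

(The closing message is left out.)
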